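# Clear the tin away, spring the touch-latch door and push it wide

### The arm

A 6-joint arm with a two-finger parallel gripper is mounted at the origin on a cart in front of the work surface, level with it; the furniture and walls round the work are solid. World frame = base frame: x ahead of the robot, y to its left, z up, the work surface at z = 0. Lengths are in mm, angles in degrees, forces in N, time in s.
With the tool pointing down it reaches from about 300 to 1000 mm from the base axis. Payload 5.1 kg.
Tool frame: the origin (TCP) lies between the finger pads; the fingertips stand 22 mm ahead of it and the grasp point (between the pads) lies 3 mm ahead of it; z points along the fingers, y is the line along which they close (so a half turn about z gives the same grasp; the last joint's range is limited). The gripper opens to 95 mm and grips with 3 to 60 N. Pads are 20 mm wide; open, the fingers measure 119 mm over their backs; the gripper's body (75 mm by 180 mm) begins 59 mm behind the grasp point.
Start: joints at [59.152, 7.093, 94.555, -0, 78.352, -4.733], TCP at [286.135, 583.619, 236.656] pointing down, gripper open.
Joint ranges: [-149.61, 149.61], [-58.7, 133.49], [1.44, 155.28], [-77.14, 257.14], [18.33, 153.61], [-166.67, 166.67]. Speed limits (degrees/s): [147.25, 147.25, 180, 180, 180, 180].

### API

Orientations are given as a 3x3 rotation matrix whose columns are the frame's x, y, z axes.
In Python, from plant import observe, camera, camera_params, sign_off, search_frame, cut_out gives the robot as it stands.
- The arm moves only by the tool step_arm, never from a script. Its arguments are lists of equal length, an entry for each row: "grip": the gripper's target within -1 to 1 (fully open at 1, half-way at 0, shut at -1); "dp": the shift along the tool's x, y, z scaled (see below), a list of three; "angular": the turn, a rotation vector about the tool's x, y, z scaled (see below), a list of three. In form: {"grip": [grip, ...], "dp": [[dx, dy, dz], ...], "angular": [[wx, wy, wz], ...]}. A call has exactly 5 rows; each row is the pose to reach, as a shift and turn from the pose commanded when the call began, along the tool's axes at that moment; what a row does not reach only later rows make up. The controller multiplies each number of a shift by 25 cm and each number of a turn by 90 degrees. A row lasts 1/8 s, in which the tool goes at most 62.5 mm and 10.7 degrees, less where a joint would pass 70% of its speed; a pose out of reach is approached as far as the arm can. A call with a number of a shift or a turn outside -1 to 1 is refused whole. A call with a gripper value outside its range is refused whole. The fingers move at their own pace and stop on an object; "grip_force" is the grip in N (left out, the last holds). Time passes only in rows, so rows that repeat a pose let the fingers close, or fill a call up. It gives the time, the measured TCP pose, the force, the opening and the grip force at its end, in the units of the state.
- observe(): the state, without advancing time (a new reading comes with each control period).
- camera(name): name is "scene" or "top"; returns the picture (420x560x3 uint8, red, green, blue); there is no depth.
- camera_params(name): a dict with "fovy" (degrees; the focal length in pixels is half the picture's height over the tangent of half this angle, whatever the lens; pixels are square), "cx", "cy" (the principal point, pixels), "k1" (the pictures are not rectified: a ray, as slopes to the right and down, at radius r is drawn at 1 + k1 r^2 times it, then the intrinsics apply), "rvec" (rotation vector, rad) and "tvec" (3), from world to camera coordinates, as OpenCV has them. Camera axes: x right, y down, z forward; pixel columns grow to the right and rows downward; lengths in mm; the calibration is good to about 2 mm. A picture is of the moment at which its call begins. camera_params takes no time and is no camera call.
- sign_off(): hands the job in; it is judged then, once.
Trained networks look in the newest picture that a camera, given by its name, has taken for a name from the list of things; names that differ only in an ending like _2 or _b are one class to them, and where a whole thing is asked for, a point or a joint stands for the part that bears it (a point fixed in the world has none). Each returns a list of dicts, best first, with "p" (0 to 1); they miss things now and then, are a little off and sometimes report something else, mostly with a low value. They report only what shows in the picture. A call takes as long as a camera call. They do not tell look-alikes from the thing itself.
- search_frame(camera, label): "location" ([x, y, z] in mm, in the coordinates of the camera as it stood for that picture, good to about 4 mm: the middle of the surface that is visible of it).
- cut_out(camera, label): "mask" (420x560 bool, what is visible of it).
The state is a dict: "clock": time; "q": joint angles; "qvel": joint speeds; "tau": joint torques, N m; "position": TCP position; "orientation": TCP orientation; "contact_force": force on the tool from outside, world axes, zero at the start; "ft_torque": the same for the moment, N m; "finger_gap": finger opening in mm; "finger_force": force on a finger pad.
Only numpy, scipy, OpenCV 4.12 (cv2) and the standard library are available. Lean on these libraries where they do the work, as an engineer would, in place of code of your own. Each camera call takes 0.05 s, during which the arm holds its last target. There are 200 camera calls.

### The job

With the fingertips only, slide the low food tin along the worktop out of the way of the little cabinet's door; do not pick it up or squeeze it. Then press the handleless door inwards near its free right-hand edge (it is hinged on the left) and let go, so that its push-to-open catch releases and the door springs ajar by itself, and last push the door from behind its free edge until it stands open at about a right angle. Never pinch the door, and leave all the other things where they stand.

Things in the scene. Friction and masses are not known exactly. Their poses are not given: they have to be found in the camera images.
- cabinet: Fixed cabinet, grey with a light-wood door, 160 deep (x) x 160 wide (y) x 200 high. Origin: centre of its underside; front = its own -x, +y = its left as the robot sees it. The door covers the whole front, its face 80 in front of the origin; the grey body begins 24 behind that face, so fingers that press the door near its top meet only the door. A timer stands on top, at the back.
- door (a joint): Door angle about its upright hinge, rad: 0 shut, grows as it opens to the robot, stop at 1.75; right angle 1.57. Pressed 120 mm from the hinge it yields to about 5 N; the catch lets go at 4 mm (-0.03 rad), stop at 6.6 mm (-0.055). Let go, it springs ajar to about 0.5 rad within 1 s. The catch does not engage again. Beyond, the hinge needs under 2 N at the free edge and stays where left.
- hinge (a point): Point on the door's upright hinge axis at the height of the door's top edge (200 above the worktop), 73 in front of the cabinet's origin and 79 to its left. The door (158 wide, 14 thick, 16 to 200 above the worktop) reaches 158 from this axis, which lies in the middle of its thickness.
- press_spot (a point): Point on the door's front face, 120 from the hinge axis and 161 above the worktop, 39 below the door's top edge: a good place to press. It moves with the door.
- free_corner (a point): Top corner of the door's free edge (opposite the hinge), in the middle of the door's thickness, 158 from the hinge axis. It moves with the door.
- tin_center (a point): Centre of the low food tin, a cylinder 75 in diameter and 58 high, about 0.26 kg, standing upright and loose on the worktop in front of the door, where it blocks the swing. It is out of the way when its centre is more than 198 mm (level distance) from the hinge axis, that is when the door passes it by.
- timer: Bystander: white kitchen timer, 61 x 61 x 49, on the cabinet's top. Origin: centre of its underside.
- spice_in_a: Bystander: spice jar 45 x 45 x 106, inside the cabinet behind the door. Origin: centre of its underside.
- spice_in_b: Bystander: spice jar 45 x 45 x 106, inside the cabinet behind the door. Origin: centre of its underside.
- pepper_mill: Bystander: wooden pepper mill 58 x 58 x 130, on the worktop. Origin: centre of its underside.
- salt_shaker: Bystander: salt shaker 44 x 44 x 90, on the worktop. Origin: centre of its underside.
- spice_jar: Bystander: spice jar 45 x 45 x 106, on the worktop. Origin: centre of its underside.
- tea_box: Bystander: upright carton 63 x 77 x 112, left of the sink. Origin: centre of its underside.
- tin: The same food tin; origin: centre of its underside.
Not all that is in view belongs to the job. What is shaped like the tin but purple, turquoise or yellow is not meant.

How it is judged (in metres and radians):
On the way, in this order (a step that is already met when the one before it is completed fails the run):
1. the tin stands flat on the worktop out of the door's way while the door is still shut (horizontal distance between tin_center and hinge above 0.198 m and height (world z) of tin_center below 0.034 m and angle between tin_center's own z axis and vertical below 0.1 rad and value of joint door below 0.05 rad), for 0.2 s.
2. the door, pressed and let go, has sprung ajar with nothing touching it (value of joint door above 0.3 rad and contact force between each of the arm, the fingers and door below 0.1 N), for 0.2 s.
3. the door is pushed wide open (value of joint door above 1.25 rad), for 0.2 s.
At the end, for the whole second after the job is handed in: The door stands still, open by more than 1.25 rad (a right angle is 1.57; its stop at 1.75 is allowed); the tin stands upright (tilt below 0.1 rad) and at rest on the worktop, its centre more than 198 mm from the hinge axis (value of joint door above 1.25 rad and velocity of joint door between -0.05 and 0.05 rad/s and horizontal distance between tin_center and hinge above 0.198 m and height (world z) of tin_center below 0.034 m and angle between tin_center's own z axis and vertical below 0.1 rad and linear speed of tin below 0.02 m/s); the robot touches nothing.
It fails at once if the tin is lifted off the worktop or tipped (height (world z) of tin_center above 0.041 m or angle between tin_center's own z axis and vertical above 0.35 rad).
It fails at once if the tin is squeezed or shoved hard (more than 20 N from the fingers) (contact force between the fingers and tin above 20 N).
It fails at once if the door is pinched: the fingers press on its front and its back at once (contact force between the fingers and door_c2 above 2 N and contact force between the fingers and door_c3 above 2 N).
It fails at once if a bystander is moved by more than 30 mm (distance of any of timer, spice_in_a, spice_in_b, pepper_mill, salt_shaker, spice_jar, tea_box from where it was at the start of the episode above 0.03 m).
It also fails if it takes over 67 s, if anything falls off the work surface, if the arm or the gripper's body presses on something with over 40 N, if the wrist force passes 120 N, or if a joint passes its speed limit or range.

## Working session

There is one attempt and no reset: what is moved stays moved. The work goes in short steps, Python scripts to look and compute and a tool call to move; the robot and the scene stay as the last step left them, time stands still between calls to the robot, and variables do not carry over. Pictures are saved under pics/ and viewed, at most 10 in all, crops included, and the job is handed in when it is done.

Besides the shell and the picture viewer there is one more tool, called after ">>>" as name(argument=value, ...), one argument or row to a line, values as JSON. step_arm: Moves the arm, as the interface text tells. Its arguments: {"type":"object","properties":{"grip":{"type":"array","items":{"type":"number"}},"dp":{"type":"array","items":{"type":"array","items":{"type":"number","minimum":-1,"maximum":1}}},"angular":{"type":"array","items":{"type":"array","items":{"type":"number","minimum":-1,"maximum":1}}},"grip_force":{"type":"number"}},"required":["grip","dp","angular"]}

```bash
ls; mkdir -p pics; cat > h.py <<'E'
import numpy as np, cv2
from plant import *
def cam(n):
    p=camera_params(n); f=210/np.tan(np.radians(p["fovy"])/2)
    R=cv2.Rodrigues(np.array(p["rvec"],float))[0]; t=np.array(p["tvec"],float).ravel()
    return f,p["cx"],p["cy"],p["k1"],R,t
def c2w(n,X):
    f,cx,cy,k,R,t=cam(n); return R.T@(np.array(X)-t)
def proj(n,P):
    f,cx,cy,k,R,t=cam(n); c=R@np.array(P,float)+t; s=c[:2]/c[2]; s=s*(1+k*(s@s)); return np.array([cx,cy])+f*s
def ray(n,uv,z):
    f,cx,cy,k,R,t=cam(n); d=(np.array(uv,float)-[cx,cy])/f; s=d.copy()
    for _ in range(20): s=d/(1+k*(s@s))
    v=R.T@np.array([*s,1]); o=-R.T@t; return o+v*(z-o[2])/v[2]
def save(n,f): cv2.imwrite(f,cv2.cvtColor(camera(n),cv2.COLOR_RGB2BGR))
E
python3 - <<'E'
from h import *
a=camera("scene");b=camera("top")
for n,i in(("scene",a),("top",b)): cv2.imwrite(f"pics/{n}0.png",i[:,:,::-1]); print(n,camera_params(n))
for n in("scene","top"):
  for l in("cabinet","tin","door","timer","pepper_mill","salt_shaker","spice_jar","tea_box","press_spot","free_corner"):
    for d in search_frame(n,l)[:3]: 
      w=c2w(n,d["location"]); print(n,l,round(d["p"],2),w.round(),proj(n,w).round())
s=observe();print(s["clock"],s["orientation"],s["finger_gap"])
E
```

```text
pics
scene {'fovy': 49.085477670806746, 'cx': 285.99547139705635, 'cy': 205.02574544733807, 'k1': -0.05386954113482409, 'rvec': array([ 2.13611273, -1.29539778,  0.45127925]), 'tvec': array([-349.41307677,  452.46339921, 1302.64683919])}
top {'fovy': 55.17547906159832, 'cx': 287.27166202143604, 'cy': 202.01136015696954, 'k1': 0.02552073431215807, 'rvec': array([ 2.15132595, -2.13022579,  0.20222394]), 'tvec': array([ -98.98882637,  581.59202786, 1464.5792802 ])}
scene cabinet 0.94 [ 598. -293.  190.] [347. 213.]
scene tin 0.82 [ 467. -324.   54.] [336. 274.]
scene tin 0.66 [ 454. -542.   54.] [402. 306.]
scene tin 0.64 [ 429. -127.   54.] [274. 258.]
scene door 0.75 [ 589. -295.  122.] [344. 229.]
scene timer 0.82 [ 694. -295.  227.] [361. 185.]
scene pepper_mill 0.72 [436. 133.  63.] [207. 225.]
scene pepper_mill 0.39 [ 694. -292.  227.] [360. 184.]
scene salt_shaker 0.83 [ 613. -425.   53.] [383. 251.]
scene spice_jar 0.6 [424.  31.  75.] [231. 237.]
scene tea_box 0.67 [518. 460.  82.] [145. 174.]
scene press_spot 0.96 [ 591. -296.  123.] [345. 228.]
scene free_corner 0.9 [ 589. -295.  120.] [345. 229.]
top cabinet 0.56 [ 645. -272.  199.] [340. 178.]
top tin 0.9 [ 453. -540.   56.] [407. 238.]
top tin 0.66 [ 435. -118.   54.] [294. 241.]
top tin 0.6 [ 539. -640.   50.] [432. 215.]
top door 0.98 [ 582. -290.  158.] [344. 198.]
top timer 0.72 [ 471. -325.   54.] [349. 232.]
top timer 0.59 [ 706. -288.  228.] [346. 158.]
top pepper_mill 0.57 [436. 137. 110.] [222. 239.]
top pepper_mill 0.32 [ 584. -294.  164.] [345. 197.]
top salt_shaker 0.67 [ 616. -417.   74.] [374. 193.]
top press_spot 0.57 [ 586. -292.  161.] [344. 196.]
top free_corner 0.77 [ 588. -292.  161.] [344. 196.]
1.1 [[-8.97931475e-01  4.40135281e-01 -3.03969758e-05]
 [ 4.40135282e-01  8.97931474e-01 -3.75217003e-05]
 [ 1.07797772e-05 -4.70706972e-05 -9.99999999e-01]] 94.9948099752745
```

View pics/scene0.png

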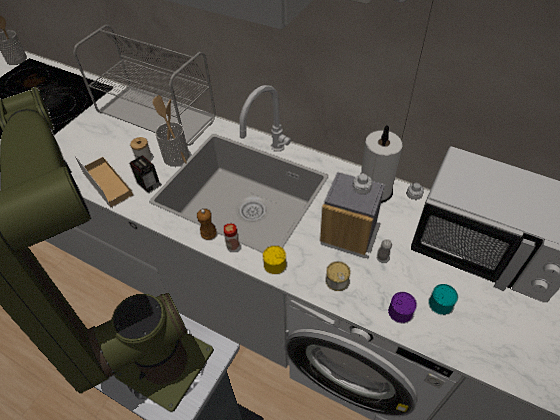

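```bash
python3 - <<'E'
import cv2
i=cv2.imread("pics/top0.png")[120:280,240:460]; cv2.imwrite("pics/topc.png",cv2.resize(i,None,fx=3.6,fy=3.6,interpolation=cv2.INTER_CUBIC))
E
```

```text
(no output)
```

View pics/topc.png

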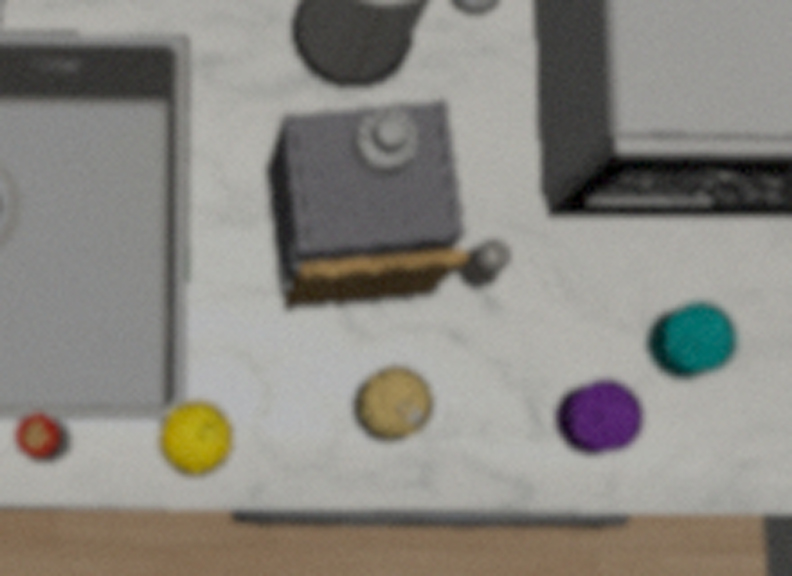

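The four tin-like things are yellow at scene (274,258), beige at (338,274), purple at (402,306) and turquoise at (443,298). The crop shows the beige one alone in front of the wooden door, at top (349,232), so that is the tin. Next I fit the cabinet and tin poses.

```bash
cat >> h.py <<'E'
from scipy.optimize import minimize
def hull(n,P):
    m=np.zeros((1680,2240),np.uint8)
    uv=np.array([proj(n,p) for p in P]); cv2.fillConvexPoly(m,cv2.convexHull(np.round((uv+.5)*4).astype(np.int32)),1)
    return cv2.resize(m.astype(np.float32),(560,420),interpolation=cv2.INTER_AREA)
def fit(masks,model,x0,d):
    def c(x):
        s=0
        for n,m in masks.items():
            h=hull(n,model(x)); s+=1-np.minimum(h,m).sum()/np.maximum(h,m).sum()
        return s
    x0=np.array(x0,float); S=np.vstack([x0]+[x0+np.eye(len(x0))[i]*d[i] for i in range(len(x0))])
    r=minimize(c,x0,method="Nelder-Mead",options=dict(initial_simplex=S,maxiter=150)); return r.x.round(3),round(r.fun,3)
def cab(x):
    c,s=np.cos(x[2]),np.sin(x[2]); return [(x[0]+c*a-s*b,x[1]+s*a+c*b,z) for a in(-80,80) for b in(-80,80) for z in(0,200)]
def tin(x): return [(x[0]+37.5*np.cos(a),x[1]+37.5*np.sin(a),z) for a in np.linspace(0,6.28,40) for z in(0,58)]
def masknear(n,l,P,tol=25):
    for d in cut_out(n,l):
        m=d["mask"]; 
        if m.sum() and np.hypot(*(np.argwhere(m).mean(0)[::-1]-proj(n,P)))<tol: return m.astype(np.float32)
E
python3 - <<'E'
from h import *
M={};T={};img={}
for n in("scene","top"):
    camera(n)
    m=masknear(n,"cabinet",(650,-285,130),40); print(n,None if m is None else m.sum())
    if m is not None: M[n]=m
    m=masknear(n,"tin",(469,-324,45)); print(n,None if m is None else m.sum())
    if m is not None: T[n]=m
for k in (M,{n:M[n] for n in M if n=="scene"},{n:M[n] for n in M if n=="top"}):
    if k: print(fit(k,cab,[665,-285,.1],[15,15,.15]))
for k in (T,{n:T[n] for n in T if n=="scene"},{n:T[n] for n in T if n=="top"}):
    if k: print(fit(k,tin,[470,-324],[10,10]))
for uv in ((285,118),(445,100),(297,278),(468,258),(297,264),(462,240)): print(uv,ray("top",np.array(uv)/3.6+[239.86,119.86],200).round())
E
```

```text
scene 3609.0
scene 607.0
top 2400.0
top 401.0
(array([ 6.67508e+02, -2.84043e+02,  1.13000e-01]), np.float64(0.261))
(array([ 6.76248e+02, -2.82030e+02,  9.40000e-02]), np.float64(0.119))Traceback (most recent call last):
  File "<stdin>", line 10, in <module>
  File "h.py", line 28, in fit
    r=minimize(c,x0,method="Nelder-Mead",options=dict(initial_simplex=S,maxiter=150)); return r.x.round(3),round(r.fun,3)
    res = _minimize_neldermead(fun, x0, args, callback, bounds=bounds,
                               **options)
    fxe = func(xe)
    fx = function(np.copy(x), *(wrapper_args + args))
  File "h.py", line 25, in c
    h=hull(n,model(x)); s+=1-np.minimum(h,m).sum()/np.maximum(h,m).sum()
  File "h.py", line 19, in hull
    uv=np.array([proj(n,p) for p in P]); cv2.fillConvexPoly(m,cv2.convexHull(np.round((uv+.5)*4).astype(np.int32)),1)
                 ~~~~^^^^^
  File "h.py", line 10, in proj
    f,cx,cy,k,R,t=cam(n); c=R@np.array(P,float)+t; s=c[:2]/c[2]; s=s*(1+k*(s@s)); return np.array([cx,cy])+f*s
                  ~~~^^^
  File "h.py", line 4, in cam
    p=camera_params(n); f=210/np.tan(np.radians(p["fovy"])/2)
ValueError: time passes only in moves, steps and waits
```

```bash
sed -i 's/^def cam(n):/import functools\n@functools.lru_cache\ndef cam(n):/' h.py
python3 - <<'E'
from h import *
T={};M={}
for n in("scene","top"):
    I=camera(n)[:,:,::-1].copy()
    M[n]=masknear(n,"cabinet",(650,-285,130),40); D=masknear(n,"door",(587,-293,120),40)
    if D is not None: M[n]=np.maximum(M[n],D)
    T[n]=masknear(n,"tin",(469,-324,45))
    cv2.imwrite(f"pics/{n}1.png",I)
for k in (M,{"scene":M["scene"]},{"top":M["top"]}): print(fit(k,cab,[665,-285,.1],[15,15,.15]))
for k in (T,{"scene":T["scene"]},{"top":T["top"]}): print(fit(k,tin,[470,-324],[10,10]))
for uv in ((285,118),(445,100),(297,278),(468,258),(297,264),(462,240)): print(uv,ray("top",np.array(uv)/3.6+[239.86,119.86],200).round())
x=fit(M,cab,[665,-285,.1],[15,15,.15])[0]; t=fit(T,tin,[470,-324],[10,10])[0]
out=[]
for n,(r0,c0) in (("scene",(160,270)),("top",(130,290))):
    I=cv2.imread(f"pics/{n}1.png")[r0:r0+140,c0:c0+130]; I=cv2.resize(I,None,fx=3,fy=3,interpolation=cv2.INTER_CUBIC)
    P=[((proj(n,p)-[c0,r0]+.5)*3).round().astype(int) for p in cab(x)]
    for a,b in((0,1),(0,2),(1,3),(2,3),(1,5),(3,7),(5,7),(6,7),(2,6),(4,5)): cv2.line(I,tuple(map(int,P[a])),tuple(map(int,P[b])),(0,255,0),1)
    for p in tin(t): cv2.circle(I,tuple(map(int,(proj(n,p)-[c0,r0]+.5)*3)),1,(0,0,255),-1)
    out.append(I)
cv2.imwrite("pics/ov.png",np.hstack(out))
E
```

```text
(array([ 6.67087e+02, -2.83448e+02,  1.02000e-01]), np.float64(0.25))
(array([ 6.75964e+02, -2.81560e+02,  1.15000e-01]), np.float64(0.12))
(array([ 6.67078e+02, -2.83969e+02,  1.02000e-01]), np.float64(0.124))
(array([ 472.746, -327.297]), np.float64(0.188))
(array([ 478.025, -325.323]), np.float64(0.044))
(array([ 471.005, -327.882]), np.float64(0.045))
(285, 118) [ 732. -199.  200.]
(445, 100) [ 752. -354.  200.]
(297, 278) [ 575. -210.  200.]
(468, 258) [ 596. -373.  200.]
(297, 264) [ 589. -210.  200.]
(462, 240) [ 614. -367.  200.]
```

View pics/ov.png

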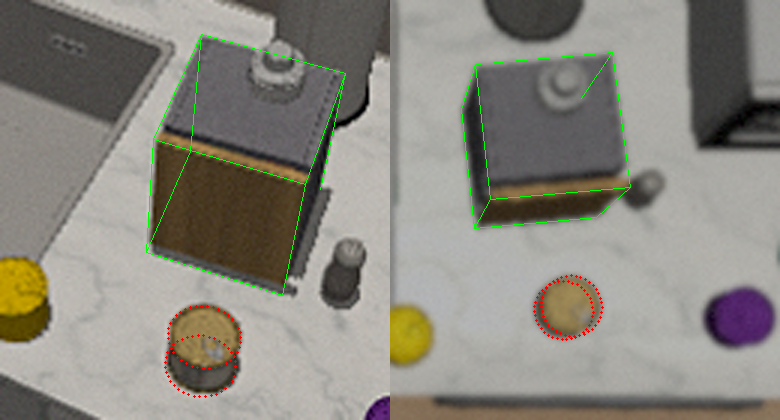

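Overlay check: the cabinet outline fits in both views, with its front top edge at about scene crop (155,140)-(305,183). Poses are cabinet ≈ (668,-284) with yaw 0.102 and tin ≈ (473,-327). I'll close the fingers, align the tool with the cabinet and travel high.

>>> step_arm(
  grip=[-1,-1,-1,-1,-1],
  dp=[
    [-0.12,-0.11,0],
    [-0.24,-0.22,0],
    [-0.36,-0.34,0],
    [-0.48,-0.45,0],
    [-0.6,-0.56,0],
  ],
  angular=[
    [0,0,-0.07],
    [0,0,-0.15],
    [0,0,-0.23],
    [0,0,-0.3],
    [0,0,-0.355],
  ],
)

```text
clock: 2.42
position: [359.6, 390.7, 236.9]
orientation: [[-0.994, -0.105, 0.0], [-0.105, 0.994, 0.0], [-0.001, 0.0, -1.0]]
contact_force: [1.0, 0.2, 0.0]
finger_gap: 50.2
finger_force: 0.0
```

>>> step_arm(
  grip=[-1,-1,-1,-1,-1],
  dp=[
    [-0.03,-0.2,0],
    [-0.06,-0.4,0],
    [-0.09,-0.6,0],
    [-0.12,-0.8,0],
    [-0.14,-0.98,0],
  ],
  angular=[
    [0,0,0],
    [0,0,0],
    [0,0,0],
    [0,0,0],
    [0,0,0],
  ],
)

```text
clock: 3.05
position: [419.2, 150.1, 237.0]
orientation: [[-0.995, -0.101, 0.001], [-0.101, 0.995, 0.0], [-0.001, 0.0, -1.0]]
contact_force: [1.3, -0.1, -0.2]
finger_gap: 1.6
finger_force: 0.0
```

>>> step_arm(
  grip=[-1,-1,-1,-1,-1],
  dp=[
    [-0.02,-0.2,0],
    [-0.04,-0.4,0],
    [-0.06,-0.6,0],
    [-0.08,-0.8,0],
    [-0.1,-0.98,0],
  ],
  angular=[
    [0,0,0],
    [0,0,0],
    [0,0,0],
    [0,0,0],
    [0,0,0],
  ],
)

```text
clock: 3.68
position: [468.8, -91.3, 237.0]
orientation: [[-0.995, -0.101, 0.001], [-0.101, 0.995, -0.0], [-0.001, -0.0, -1.0]]
contact_force: [0.3, -0.1, 0.6]
finger_gap: 0.4
finger_force: 0.0
```

>>> step_arm(
  grip=[-1,-1,-1,-1,-1],
  dp=[
    [0.03,-0.22,0],
    [0.06,-0.44,0],
    [0.08,-0.66,0],
    [0.08,-0.66,0.2],
    [0.08,-0.66,0.4],
  ],
  angular=[
    [0,0,0],
    [0,0,0],
    [0,0,0],
    [0,0,0],
    [0,0,0],
  ],
)

```text
clock: 4.3
position: [465.9, -257.0, 136.4]
orientation: [[-0.995, -0.1, 0.002], [-0.1, 0.995, -0.001], [-0.002, -0.002, -1.0]]
contact_force: [1.1, -0.1, 0.0]
finger_gap: 0.7
finger_force: 0.0
```

>>> step_arm(
  grip=[-1,-1,-1,-1,-1],
  dp=[
    [0,0,0.15],
    [0,0,0.28],
    [0,0,0.39],
    [0,0,0.39],
    [0,0,0.39],
  ],
  angular=[
    [0,0,0],
    [0,0,0],
    [0,0,0],
    [0,0,0],
    [0,0,0],
  ],
)

```text
clock: 4.92
position: [466.3, -256.2, 40.4]
orientation: [[-0.995, -0.102, 0.001], [-0.102, 0.995, -0.001], [-0.001, -0.001, -1.0]]
contact_force: [0.8, -0.5, -0.2]
finger_gap: 0.3
finger_force: 0.0
```

>>> step_arm(
  grip=[-1,-1,-1,-1,-1],
  dp=[
    [0,-0.04,0],
    [0,-0.08,0],
    [0,-0.12,0],
    [0,-0.16,0],
    [0,-0.2,0],
  ],
  angular=[
    [0,0,0],
    [0,0,0],
    [0,0,0],
    [0,0,0],
    [0,0,0],
  ],
)

```text
clock: 5.55
position: [471.3, -305.5, 40.3]
orientation: [[-0.995, -0.101, 0.001], [-0.101, 0.995, 0.002], [-0.001, 0.002, -1.0]]
contact_force: [-0.6, 6.2, 6.7]
finger_gap: 0.5
finger_force: 3.5
```

```bash
python3 - <<'E'
from h import *
o=[]
for n,r0,c0 in (("scene",170,270),("top",150,290)):
    I=camera(n)[:,:,::-1][r0:r0+130,c0:c0+130]; o.append(cv2.resize(I,None,fx=3,fy=3))
cv2.imwrite("pics/p1.png",np.hstack(o))
E
```

```text
(no output)
```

View pics/p1.png

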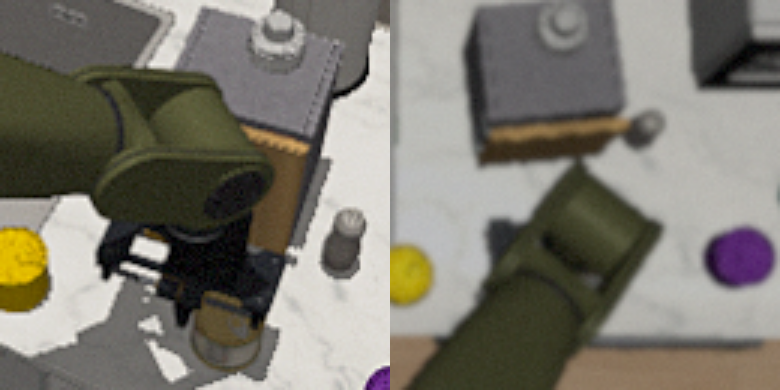

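The fingers are against the tin at scene crop (228,330), and it is standing upright and already sliding to the right. I'll keep going.

>>> step_arm(
  grip=[-1,-1,-1,-1,-1],
  dp=[
    [0,-0.04,0],
    [0,-0.08,0],
    [0,-0.12,0],
    [0,-0.16,0],
    [0,-0.2,0],
  ],
  angular=[
    [0,0,0],
    [0,0,0],
    [0,0,0],
    [0,0,0],
    [0,0,0],
  ],
)

```text
clock: 6.28
position: [475.9, -354.8, 39.5]
orientation: [[-0.995, -0.102, -0.0], [-0.102, 0.995, 0.002], [0.0, 0.002, -1.0]]
contact_force: [-0.5, 5.4, 5.3]
finger_gap: 0.1
finger_force: 3.0
```

>>> step_arm(
  grip=[-1,-1,-1,-1,-1],
  dp=[
    [0,-0.02,0],
    [0,-0.03,0],
    [0,-0.03,0],
    [0,0.03,0],
    [0,0.1,0],
  ],
  angular=[
    [0,0,0],
    [0,0,0],
    [0,0,0],
    [0,0,0],
    [0,0,0],
  ],
)

```text
clock: 6.9
position: [472.6, -329.3, 38.6]
orientation: [[-0.995, -0.101, -0.001], [-0.101, 0.995, 0.0], [0.001, 0.0, -1.0]]
contact_force: [0.5, -0.4, 0.6]
finger_gap: 0.4
finger_force: 0.0
```

```bash
python3 - <<'E'
from h import *
for n in ("scene","top"):
    camera(n)
    for d in search_frame(n,"tin"): w=c2w(n,d["location"]); print(n,round(d["p"],2),w.round(),np.hypot(*(w[:2]-[587,-213])).round())
    m=masknear(n,"tin",(478,-405,45),30)
    if m is not None: print(fit({n:m},tin,[475,-405],[10,10]))
print(observe()["contact_force"])
E
```

```text
scene 0.82 [ 536. -645.   55.] 435.0
scene 0.67 [ 429. -126.   52.] 180.0
scene 0.61 [ 451. -546.   51.] 360.0
(array([ 485.805, -409.058]), np.float64(0.284))
top 0.89 [ 458. -538.   56.] 350.0
top 0.72 [ 433. -117.   55.] 181.0
top 0.58 [ 538. -638.   52.] 427.0
[-0.20757242 -0.14560383 -0.08375091]
```

>>> step_arm(
  grip=[-1,-1,-1,-1,-1],
  dp=[
    [0,0,-0.2],
    [0,0,-0.4],
    [-0.1,-0.02,-0.52],
    [-0.25,-0.05,-0.52],
    [-0.33,-0.06,-0.52],
  ],
  angular=[
    [0,0,0],
    [0,0,0],
    [0,0,0],
    [0,0,0],
    [0,0,0],
  ],
)

```text
clock: 7.82
position: [558.6, -337.7, 170.3]
orientation: [[-0.995, -0.102, 0.002], [-0.102, 0.995, -0.002], [-0.002, -0.002, -1.0]]
contact_force: [0.5, 0.4, 0.4]
finger_gap: 0.5
finger_force: 0.0
```

```bash
python3 - <<'E'
from h import *
o=[]
for n,r0,c0 in (("scene",170,290),("top",140,290)):
    I=camera(n)[:,:,::-1].copy()
    for d in search_frame(n,"tin"): w=c2w(n,d["location"]); print(n,round(d["p"],2),w.round(),np.hypot(*(w[:2]-[587,-213])).round())
    m=masknear(n,"tin",(485,-409,45),30)
    if m is not None: print(fit({n:m},tin,[485,-409],[10,10]))
    o.append(cv2.resize(I[r0:r0+130,c0:c0+130],None,fx=3,fy=3))
cv2.imwrite("pics/p2.png",np.hstack(o))
E
```

```text
scene 0.98 [ 449. -540.   52.] 355.0
scene 0.92 [ 533. -643.   53.] 433.0
scene 0.84 [ 429. -127.   56.] 180.0
scene 0.45 [ 589. -283.   93.] 70.0
(array([ 486.089, -410.344]), np.float64(0.04))
top 0.89 [ 456. -539.   55.] 352.0
top 0.64 [ 434. -119.   58.] 179.0
top 0.6 [ 467. -434.   54.] 252.0
top 0.56 [ 541. -640.   54.] 429.0
(array([ 473.359, -415.797]), np.float64(0.8))
```

View pics/p2.png

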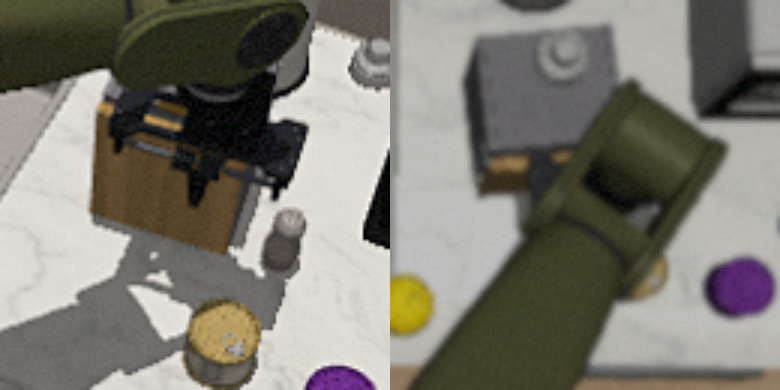

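The tin stands upright at scene crop (222,345), about 223 mm from the hinge, and the closed fingers are in front of the door. Now I press.

>>> step_arm(
  grip=[-1,-1,-1,-1,-1],
  dp=[
    [-0.04,0,0],
    [-0.07,0,0],
    [-0.078,0,0],
    [-0.086,0,0],
    [-0.086,0,0],
  ],
  angular=[
    [0,0,0],
    [0,0,0],
    [0,0,0],
    [0,0,0],
    [0,0,0],
  ],
)

```text
clock: 8.75
position: [578.2, -334.6, 169.1]
orientation: [[-0.995, -0.102, -0.0], [-0.102, 0.995, 0.0], [0.0, 0.0, -1.0]]
contact_force: [-0.4, 0.6, -0.4]
finger_gap: 0.8
finger_force: 0.0
```

>>> step_arm(
  grip=[-1,-1,-1,-1,-1],
  dp=[
    [-0.006,0,0],
    [-0.012,0,0],
    [-0.018,0,0],
    [-0.024,0,0],
    [-0.024,0,0],
  ],
  angular=[
    [0,0,0],
    [0,0,0],
    [0,0,0],
    [0,0,0],
    [0,0,0],
  ],
)

```text
clock: 9.38
position: [583.3, -334.3, 169.1]
orientation: [[-0.995, -0.102, -0.002], [-0.102, 0.995, -0.0], [0.002, 0.0, -1.0]]
contact_force: [-4.9, -1.2, 0.7]
finger_gap: 0.7
finger_force: 2.5
```

>>> step_arm(
  grip=[-1,-1,-1,-1,-1],
  dp=[
    [-0.006,0,0],
    [-0.012,0,0],
    [-0.018,0,0],
    [-0.022,0,0],
    [-0.022,0,0],
  ],
  angular=[
    [0,0,0],
    [0,0,0],
    [0,0,0],
    [0,0,0],
    [0,0,0],
  ],
)

```text
clock: 10.0
position: [585.5, -334.0, 169.1]
orientation: [[-0.995, -0.102, -0.01], [-0.102, 0.995, 0.001], [0.01, 0.002, -1.0]]
contact_force: [-18.0, 0.6, 7.3]
finger_gap: 0.9
finger_force: 8.7
```

The force rose to 18 N, so the door is at its stop. I release with a quick retreat.

>>> step_arm(
  grip=[-1,-1,-1,-1,-1],
  dp=[
    [0.2,0,0],
    [0.4,0,0],
    [0.5,0,0],
    [0.5,0,0],
    [0.5,0,0],
  ],
  angular=[
    [0,0,0],
    [0,0,0],
    [0,0,0],
    [0,0,0],
    [0,0,0],
  ],
)

```text
clock: 10.62
position: [466.1, -346.3, 169.5]
orientation: [[-0.995, -0.102, 0.001], [-0.102, 0.995, -0.0], [-0.001, -0.001, -1.0]]
contact_force: [-0.4, -0.1, 0.9]
finger_gap: 0.7
finger_force: 0.0
```

>>> step_arm(
  grip=[-1,-1,-1,-1,-1],
  dp=[
    [0,0,0],
    [0,0,0],
    [0,0,0],
    [0,0,0],
    [0,0,0],
  ],
  angular=[
    [0,0,0],
    [0,0,0],
    [0,0,0],
    [0,0,0],
    [0,0,0],
  ],
)

```text
clock: 11.25
position: [465.3, -346.1, 169.1]
orientation: [[-0.995, -0.102, 0.0], [-0.102, 0.995, 0.0], [-0.0, 0.0, -1.0]]
contact_force: [0.2, 0.5, -0.4]
finger_gap: 0.1
finger_force: 0.0
```

```bash
cat >> h.py <<'E'
def doorbox(H,yaw,th):
    a=yaw-np.pi/2-th; u=np.array([np.cos(a),np.sin(a)]); v=np.array([-u[1],u[0]])
    return [(*(np.array(H)+u*l+v*w),z) for l in(0,158) for w in(-7,7) for z in(16,200)]
E
python3 - <<'E'
from h import *
o=[]
H=(587.4,-212.8)
for n,r0,c0 in (("scene",170,280),("top",140,290)):
    I=camera(n)[:,:,::-1].copy(); J=I[r0:r0+130,c0:c0+130]
    J=cv2.resize(J,None,fx=3,fy=3)
    for d in cut_out(n,"door")[:1]:
        m=d["mask"].astype(np.float32); print(n,d["p"],m.sum())
        print(fit({n:m},lambda x:doorbox(H,.102,x[0]),[.5],[.15]))
    for th,c in((.5,(0,255,0)),):
        for p in doorbox(H,.102,th): cv2.circle(J,tuple(map(int,(proj(n,p)-[c0,r0]+.5)*3)),3,c,-1)
    o.append(J)
cv2.imwrite("pics/p3.png",np.hstack(o))
E
```

```text
scene 0.56 303.0
(array([0.5]), np.float64(0.817))
top 0.68 571.0
(array([0.528]), np.float64(0.156))
```

View pics/p3.png

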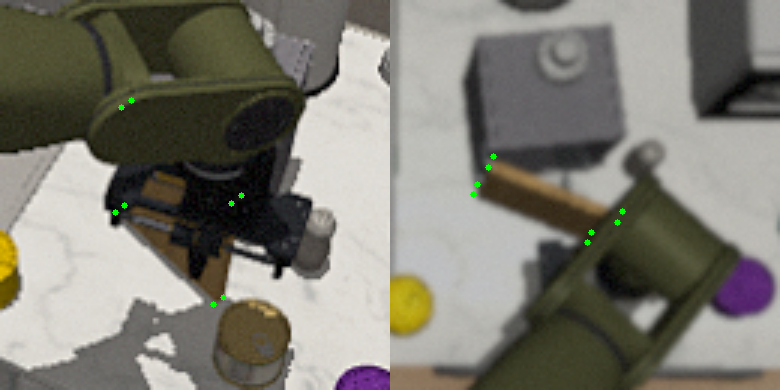

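The door sprang ajar to about 0.52 rad: its free edge is near top crop (605,225) and it clears the tin. I'll now go round the free edge and behind the door.

>>> step_arm(
  grip=[-1,-1,-1,-1,-1],
  dp=[
    [0,-0.16,0],
    [0,-0.32,0],
    [-0.14,-0.32,0],
    [-0.28,-0.32,0],
    [-0.4,-0.32,0],
  ],
  angular=[
    [0,0,0],
    [0,0,0],
    [0,0,0],
    [0,0,0],
    [0,0,0],
  ],
)

```text
clock: 12.08
position: [573.9, -415.7, 169.0]
orientation: [[-0.995, -0.101, -0.0], [-0.101, 0.995, 0.0], [0.0, 0.0, -1.0]]
contact_force: [0.7, -0.3, 0.2]
finger_gap: 0.7
finger_force: 0.0
```

>>> step_arm(
  grip=[-1,-1,-1,-1,-1],
  dp=[
    [0,0,0],
    [0,0.08,0],
    [0,0.16,0],
    [0,0.24,0],
    [0,0.26,0],
  ],
  angular=[
    [0,0,0],
    [0,0,0],
    [0,0,0],
    [0,0,0],
    [0,0,0],
  ],
)

```text
clock: 12.7
position: [565.9, -349.1, 169.5]
orientation: [[-0.995, -0.103, 0.0], [-0.103, 0.995, -0.0], [-0.0, -0.0, -1.0]]
contact_force: [-0.0, -0.8, -1.0]
finger_gap: 0.5
finger_force: 0.0
```

>>> step_arm(
  grip=[-1,-1,-1,-1,-1],
  dp=[
    [0.05,0.02,0],
    [0.1,0.045,0],
    [0.145,0.07,0],
    [0.19,0.1,0],
    [0.23,0.135,0],
  ],
  angular=[
    [0,0,0],
    [0,0,0],
    [0,0,0],
    [0,0,0],
    [0,0,0],
  ],
)

```text
clock: 13.32
position: [504.8, -323.0, 169.2]
orientation: [[-0.995, -0.101, 0.0], [-0.101, 0.995, -0.0], [-0.0, -0.0, -1.0]]
contact_force: [1.2, 0.8, -0.8]
finger_gap: 0.3
finger_force: 0.5
```

>>> step_arm(
  grip=[-1,-1,-1,-1,-1],
  dp=[
    [0.04,0.04,0],
    [0.075,0.085,0],
    [0.105,0.13,0],
    [0.13,0.18,0],
    [0.145,0.225,0],
  ],
  angular=[
    [0,0,0],
    [0,0,0],
    [0,0,0],
    [0,0,0],
    [0,0,0],
  ],
)

```text
clock: 13.95
position: [463.4, -270.1, 169.2]
orientation: [[-0.995, -0.102, 0.0], [-0.102, 0.995, -0.0], [-0.0, -0.0, -1.0]]
contact_force: [1.1, -1.3, -0.2]
finger_gap: 0.6
finger_force: 0.4
```

>>> step_arm(
  grip=[-1,-1,-1,-1,-1],
  dp=[
    [0.01,0.04,0],
    [0.02,0.08,0],
    [0.02,0.11,0],
    [0.02,0.11,0],
    [0.02,0.11,0],
  ],
  angular=[
    [0,0,0],
    [0,0,0],
    [0,0,0],
    [0,0,0],
    [0,0,0],
  ],
)

```text
clock: 14.58
position: [456.2, -244.1, 169.1]
orientation: [[-0.995, -0.102, -0.0], [-0.102, 0.995, 0.0], [0.0, 0.0, -1.0]]
contact_force: [-0.7, -0.6, 1.1]
finger_gap: 0.4
finger_force: 0.0
```

>>> step_arm(
  grip=[-1,-1,-1,-1,-1],
  dp=[
    [0,-0.08,0],
    [0,-0.2,0],
    [0,-0.3,-0.1],
    [0,-0.4,-0.3],
    [0,-0.4,-0.4],
  ],
  angular=[
    [0,0,0],
    [0,0,0],
    [0,0,0],
    [0,0,0],
    [0,0,0],
  ],
)

```text
clock: 15.2
position: [466.8, -347.3, 272.2]
orientation: [[-0.995, -0.099, 0.003], [-0.099, 0.995, -0.003], [-0.002, -0.003, -1.0]]
contact_force: [0.2, -0.6, -0.1]
finger_gap: 0.8
finger_force: 0.0
```

>>> step_arm(
  grip=[-1,-1,-1,-1,-1],
  dp=[
    [0.1,-0.1,0],
    [0.2,-0.2,0],
    [0.2,-0.3,0],
    [0.2,-0.3,0],
    [0.2,-0.3,0],
  ],
  angular=[
    [0,0,0],
    [0,0,0],
    [0,0,0],
    [0,0,0],
    [0,0,0],
  ],
)

```text
clock: 15.82
position: [424.0, -423.6, 268.8]
orientation: [[-0.995, -0.101, -0.0], [-0.101, 0.995, 0.001], [0.0, 0.001, -1.0]]
contact_force: [0.4, -0.1, 0.4]
finger_gap: 0.8
finger_force: 0.0
```

```bash
python3 - <<'E'
from h import *
o=[]
H=(587.4,-212.8)
for n,r0,c0 in (("scene",170,260),("top",140,290)):
    I=camera(n)[:,:,::-1].copy(); J=cv2.resize(I[r0:r0+130,c0:c0+130],None,fx=3,fy=3)
    for d in cut_out(n,"door")[:1]:
        m=d["mask"].astype(np.float32); print(n,d["p"],m.sum(),fit({n:m},lambda x:doorbox(H,.102,x[0]),[1.4],[.15]))
    m=masknear(n,"tin",(484,-411,45),20)
    if m is not None: print(fit({n:m},tin,[485,-409],[10,10]))
    for p in doorbox(H,.102,1.55): cv2.circle(J,tuple(map(int,(proj(n,p)-[c0,r0]+.5)*3)),3,(0,255,0),-1)
    o.append(J)
cv2.imwrite("pics/p4.png",np.hstack(o)); print(observe()["contact_force"])
E
```

```text
scene 0.76 705.0 (array([1.575]), np.float64(0.219))
(array([ 486.236, -410.371]), np.float64(0.039))
top 0.95 446.0 (array([1.562]), np.float64(0.117))
[ 0.43573665 -0.7022279   0.05341062]
```

View pics/p4.png

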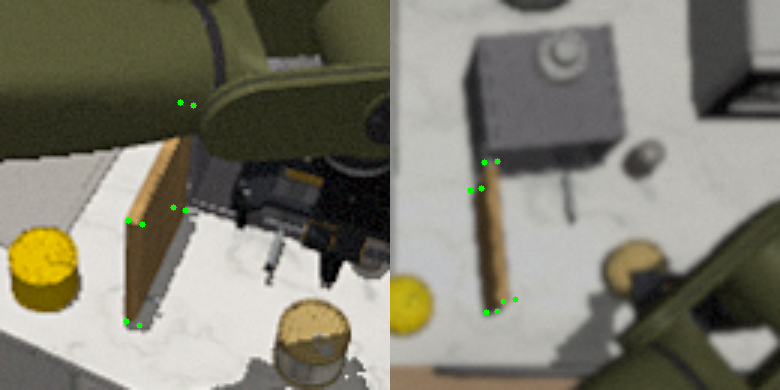

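The door stands at about 1.57 rad (top crop (490,240)), the tin is upright at (486,-410), and the arm is clear of both. I'm handing in.

```bash
python3 -c "
from plant import *
print(sign_off())"
```

```text
the job is handed in; nothing more can be done
None
```

The job is handed in: the tin was slid clear to about 223 mm from the hinge, the door was pressed, sprang ajar and was pushed open to about 1.57 rad, and the arm ended touching nothing; no verdict came back.

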